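Press the culture flask into the reader's sprung ring and hold it

ROBOT

A 7-joint arm with a two-finger parallel gripper is mounted at the origin on the work surface. World frame = base frame: x ahead of the robot, y to its left, z up, the work surface at z = 0. Lengths are in m, angles in degrees, forces in N, time in s.
With the tool pointing down it reaches from about 0.425 to 0.95 m from the base axis. Payload 16.7 kg.
Tool frame: the origin (TCP) lies midway between the tips of the shut fingers; the grasp point (between the pads) lies bot.hold_point_z behind it (bot.hold_point_z is the distance from the TCP to the grasp point, in m); z points along the fingers, y is the line along which they close (so a half turn about z gives the same grasp; the last joint's range is limited). The gripper opens to 94 mm and grips with 3 to 60 N. Pads are 16 mm wide; open, the fingers measure 119 mm over their backs; the gripper's body (75 mm by 177 mm) begins 78 mm behind the grasp point.
Start: joints at [-85.743, 24.414, 4.234, 92.017, -1.954, 63.644, -3.845], TCP at [0.15, 0.658, 0.205] pointing down, gripper open.
Joint ranges: [-163.25, 163.25], [-28.42, 122.38], [-70.27, 78.77], [12.13, 141.07], [-58.53, 238.53], [9.26, 117.41], [-156.51, 156.51]. Speed limits (degrees/s): [108.29, 108.29, 136.94, 136.94, 172.46, 172.46, 172.46].

INTERFACE

Orientations are given as a 3x3 rotation matrix whose columns are the frame's x, y, z axes.
In Python, from workcell import readout, viewer, ticket, bot gives the robot as it stands.
- The arm moves only by the tool arm_command, never from a script. Its argument "targets" is one flat list of numbers, 7 for each row, row after row: the shift along the world's x, y, z in m, then the turn, a rotation vector about the world's x, y, z in degrees, then the finger opening in m, from 0 to 0.094. A call has 1 to 12 rows; each row is the pose to reach, as a shift and turn from the pose commanded when the call began; what a row does not reach only later rows make up. A row lasts 1/8 s, in which the tool goes at most 62.5 mm and 10.7 degrees, less where a joint would pass 70% of its speed; a pose out of reach is approached as far as the arm can. A call with a gripper value outside its range is refused whole. The fingers move at their own pace and stop on an object; "grip_force" is the grip in N (left out, the last holds). Time passes only in rows, so rows that repeat a pose let the fingers close. It gives the time, the measured TCP pose, the force, the opening and the grip force at its end, in the units of the state.
- readout.read_state(): the state, without advancing time (a new reading comes with each control period).
- viewer.get_image(name): name is "side" or "top" or "wrist"; returns a dict with "image" (420x560x3 uint8, red, green, blue), "vertical_fov" (degrees; the focal length in pixels is half the picture's height over the tangent of half this angle, whatever the lens; pixels are square), "cx", "cy" (the principal point, pixels), "world_to_cam" (4x4, takes a point from world to camera coordinates); the wrist camera has in their place "mount" (4x4, takes a point from camera to tool coordinates, whose origin is the TCP and whose axes are the flange's). Camera axes: x right, y up, looking along -z (the intrinsics and any distortion apply to the point x, -y, -z); pixel columns grow to the right and rows downward; lengths in m; the calibration is good to about 2 mm. A picture is of the moment at which its call begins: read the wrist's pose just before it. There is no depth.
- ticket.finish_job(): hands the job in; it is judged then, once.
The state is a dict: "time_s": time; "joint_pos": joint angles; "qd": joint speeds; "effort": joint torques, N m; "tool_pos": TCP position; "orientation": TCP orientation; "contact_force": force on the tool from outside, world axes, zero at the start; "moment": the same for the moment, N m; "grip_width": finger opening in m; "grip_force": force on a finger pad.
Only numpy, scipy, OpenCV 4.12 (cv2) and the standard library are available. Lean on these libraries where they do the work, as an engineer would, in place of code of your own. Each camera call takes 0.05 s, during which the arm holds its last target. There are 200 camera calls.

TASK

The round culture flask has fallen over: first stand it upright on the bench. Then set it upright in the sprung metal ring on top of the reader and press it down until the ring is right down at its stop, and finish while still holding the flask pressed down, because the reading runs only as long as it is held. Leave the other things on the bench where they are.

Things in the scene. Friction and masses are not known exactly. Their poses are not given: they have to be found in the camera images.
- flask: Round flat-bottomed glass flask with straight neck and white screw cap, closed, about 200 g, 125 mm tall. Origin: centre of its flat underside; z runs up the neck. Along z: foot of radius 26 mm at 0; ball body of radius 34 mm centred at 22, ending at 54 mm; neck 22 mm in diameter from 54 to 99; cap 28 mm in diameter from 99 to 125. Centre of mass at about 38 mm.
- flask_cap (a point): Centre of the top of the flask's cap, 125 mm along the flask's z. Let go at less than about 25 degrees from upright with the edge of its foot on the bench, the flask stands up by itself.
- flask_neck (a point): Point on the neck's axis, 80 mm along the flask's z. At the start the flask lies on its body and the rim of its cap, neck pointing away from the robot within about 45 degrees and sloping down 11 degrees, so this point is 23 mm above the bench; the flask can roll.
- reader: White box-shaped bench reader, 150 x 150 mm, 50 mm high, fixed, with a sprung ring above a black disc on its top. Origin: centre of its underside on the bench; z up, display on its -x face. Two upright 8 mm guide pins with springs stand 54 mm either side of the ring's axis along its y, tops 102 mm above the bench.
- ring_centre (a point): Centre of the top face of the sprung ring, 95 mm above the bench unpressed; moves with the ring. Aluminium ring, outer diameter 80 mm, hole 62 mm, 10 mm thick. The flask's foot goes through the hole and its ball body rests on the hole's edge, the underside then about 8 mm below the ring's top face.
- cradle (a joint): How far the ring is pressed down: 0 unpressed, 0.015 m at its stop. Spring: about 5.4 N to start it moving, about 13 N at the stop (500 N/m); the flask's own weight does not move it, and it springs back up when let go.
- reagent_bottle: White bottle with a grey cap, 60 mm in diameter and 120 mm high; bystander. Origin: centre of its underside.
- tip_box: Grey and white pipette-tip box, 85 x 120 mm, 58 mm high; bystander. Origin: centre of its underside.
- well_plate: White 12-well plate, 85 x 127 mm, 19 mm high; bystander. Origin: centre of its underside.
- tube_rack: Grey rack with eight capped tubes, 70 x 160 mm, 87 mm high; bystander. Origin: centre of its underside.

How it is judged:
By the outcome, as a careful person would: the job done as asked, in the order asked, and still so for the second after the job is handed in, while the arm keeps its last pose, push and grip.
It also fails if it takes over 72 s, if anything falls off the work surface, if the arm or the gripper's body presses on something with over 40 N, if the wrist force passes 120 N, or if a joint passes its speed limit or range.

## Working session

There is one attempt and no reset: what is moved stays moved. The work goes in short steps, Python scripts to look and compute and a tool call to move; the robot and the scene stay as the last step left them, time stands still between calls to the robot, and variables do not carry over. Pictures are saved under pics/ and viewed, at most 10 in all, crops included, and the job is handed in when it is done.

Besides the shell and the picture viewer there is one more tool, called after ">>>" as name(argument=value, ...) on one line, values as JSON. arm_command: Moves the arm, as the interface text tells. Its arguments: {"type":"object","properties":{"targets":{"type":"array"},"grip_force":{"type":"number"}},"required":["targets"]}

```bash
ls; mkdir -p pics; cat > h.py <<'E'
import numpy as np, cv2
from workcell import readout, viewer, ticket, bot
def snap(n,f):
    s=readout.read_state(); d=viewer.get_image(n); cv2.imwrite(f'pics/{f}.png',d['image'][:,:,::-1])
    np.save(f'pics/{f}.npy',dict(d=d,s=s),allow_pickle=True); return d
E
python3 - <<'E'
from h import *
for n in('side','top','wrist'):
    d=snap(n,n+'0'); print(n,{k:v for k,v in d.items() if k!='image'})
print(readout.read_state(),bot.hold_point_z,[a for a in dir(bot) if a[0]!='_'])
a=np.hstack([cv2.imread(f'pics/{n}0.png') for n in('side','top')]); 
E
```

```text
pics
side {'vertical_fov': 51.8520028811005, 'cx': 274.2663194210324, 'cy': 211.69817477036202, 'world_to_cam': array([[ 0.99639114, -0.08291291, -0.01816974, -0.6364451 ],
       [ 0.06494057,  0.60680907,  0.7921903 , -0.10362768],
       [-0.05465724, -0.79051135,  0.6100036 , -1.40837463],
       [ 0.        ,  0.        ,  0.        ,  1.        ]])}
top {'vertical_fov': 42.574482208103795, 'cx': 277.3457884944666, 'cy': 200.75527108781822, 'world_to_cam': array([[ 9.30283137e-03, -9.99956709e-01,  1.94302130e-04,
        -3.96295615e-03],
       [ 9.91011821e-01,  9.24554660e-03,  1.33454447e-01,
        -6.50052499e-01],
       [-1.33450466e-01, -1.04894851e-03,  9.91054929e-01,
        -1.70888212e+00],
       [ 0.00000000e+00,  0.00000000e+00,  0.00000000e+00,
         1.00000000e+00]])}
wrist {'vertical_fov': 58.897598041452554, 'cx': 282.1113840943327, 'cy': 214.37351898429063, 'mount': array([[ 8.63431675e-04,  9.74003941e-01,  2.26529420e-01,
         6.49164951e-02],
       [ 9.99998912e-01, -1.11184451e-03,  9.69014089e-04,
         6.02630781e-05],
       [ 1.19568903
[... 326 characters left out ...]
08024585, -0.05451717, -0.09217638, -0.02214066,
        0.11441212,  0.11313474]), 'effort': array([ 4.98822119e-03, -9.36286283e+01,  3.67015377e+00, -4.54426754e+01,
       -4.86437324e-02,  1.81286439e-02,  1.60886334e-04]), 'tool_pos': array([0.14975962, 0.65786299, 0.20497691]), 'orientation': array([[-9.75057170e-01,  2.21953824e-01, -1.20319471e-04],
       [ 2.21953841e-01,  9.75056760e-01, -8.98242469e-04],
       [-8.20500369e-05, -9.02543129e-04, -9.99999589e-01]]), 'contact_force': array([ 0.15145754, -0.76359361, -0.80641984]), 'moment': array([-0.00780884,  0.01226927,  0.01138119]), 'grip_force': 0.0, 'grip_width': 0.09364962701583392} 0.0188 ['PlanningError', 'hold_point_z']
```

View pics/top0.png

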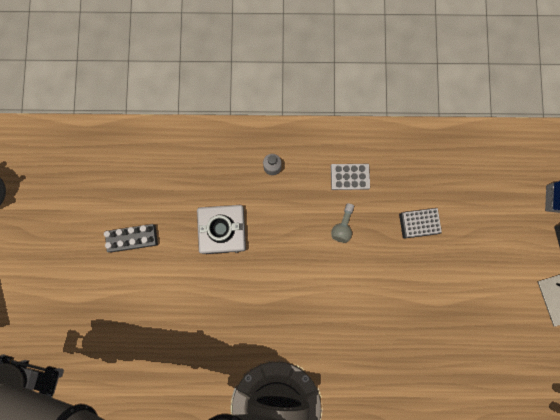

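View pics/side0.png

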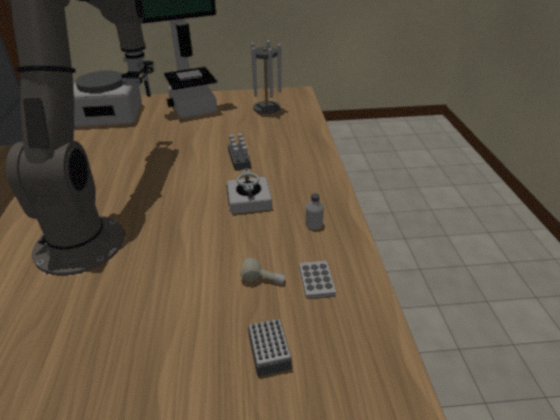

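Top view: flask body (342,232) with cap at (349,208), reader ring (220,229), bottle (272,161), well plate (350,176), tip box (421,222), rack (130,238). In the side view the neck points away from the robot, flask body at (252,272) and cap at (280,281).

```bash
cat >> h.py <<'E'
def ray(n,d,s,uv):
    h=d['image'].shape[0]; f=h/2/np.tan(np.radians(d['vertical_fov']/2))
    v=np.array([(uv[0]-d['cx'])/f,-(uv[1]-d['cy'])/f,-1])
    if n=='wrist':
        T=np.eye(4);T[:3,:3]=s['orientation'];T[:3,3]=s['tool_pos'];M=T@d['mount']
    else: M=np.linalg.inv(d['world_to_cam'])
    return M[:3,3],M[:3,:3]@v
def at(n,f,uv,z):
    q=np.load(f'pics/{f}.npy',allow_pickle=True).item(); o,r=ray(n,q['d'],q['s'],uv); return (o+r*(z-o[2])/r[2]).round(4)
def proj(n,f,P):
    q=np.load(f'pics/{f}.npy',allow_pickle=True).item();d=q['d'];s=q['s']
    h=420; fo=h/2/np.tan(np.radians(d['vertical_fov']/2))
    if n=='wrist':
        T=np.eye(4);T[:3,:3]=s['orientation'];T[:3,3]=s['tool_pos'];W=np.linalg.inv(T@d['mount'])
    else: W=d['world_to_cam']
    c=W@np.append(P,1); return (d['cx']-fo*c[0]/c[2]).round(1),(d['cy']+fo*c[1]/c[2]).round(1)
E
python3 - <<'E'
from h import *
for n,uv,z in [('ring',(220,229),.095),('body',(342,232),.034),('cap',(349,208),.015),('bottle',(272,161),.12),('plate',(350,176),.019),('tip',(421,222),.058),('rack',(130,238),.08)]: print(n,at('top','top0',uv,z))
for n,uv,z in [('body',(251,272),.034),('cap',(282,281),.015),('ring',(249,182),.095)]: print('side',n,at('side','side0',uv,z))
E
```

```text
ring [0.5522 0.1809 0.095 ]
body [ 0.551  -0.2086  0.034 ]
cap [ 0.632  -0.2345  0.015 ]
bottle [0.7655 0.02   0.12  ]
plate [ 0.7385 -0.2382  0.019 ]
tip [ 0.5837 -0.4593  0.058 ]
rack [0.5223 0.4656 0.08  ]
side body [ 0.5539 -0.2192  0.034 ]
side cap [ 0.6409 -0.2453  0.015 ]
side ring [0.5652 0.1568 0.095 ]
```

>>> arm_command(targets=[0.044, -0.021, 0.02, 0, 0, -7.5, 0.09, 0.087, -0.042, 0.04, 0, 0, -15, 0.09, 0.13, -0.06, 0.06, 0, 0, -22.5, 0.09, 0.17, -0.081, 0.08, 0, 0, -30, 0.09, 0.21, -0.105, 0.1, 0, 0, -37.5, 0.09, 0.247, -0.131, 0.1, 0, 0, -45, 0.09, 0.283, -0.16, 0.1, 0, 0, -52.5, 0.09, 0.317, -0.191, 0.1, 0, 0, -60, 0.09, 0.348, -0.225, 0.1, 0, 0, -67.5, 0.09, 0.377, -0.261, 0.1, 0, 0, -75, 0.09, 0.403, -0.3, 0.1, 0, 0, -82.5, 0.09, 0.427, -0.338, 0.1, 0, 0, -90, 0.09])

```text
time_s: 1.65
tool_pos: [0.5775, 0.3187, 0.3053]
orientation: [[0.226, 0.974, -0.0], [0.974, -0.226, -0.0], [-0.0, -0.0, -1.0]]
contact_force: [0.9, 0.7, 0.1]
grip_width: 0.0899
grip_force: 0.0
```

```bash
python3 -c "
from h import *
snap('wrist','w1')"
```

>>> arm_command(targets=[0.01, -0.046, 0, 0, 0, -8, 0.09, 0.02, -0.092, 0, 0, 0, -16, 0.09, 0.03, -0.138, 0, 0, 0, -24, 0.09, 0.04, -0.184, 0, 0, 0, -32, 0.09, 0.045, -0.23, 0, 0, 0, -40, 0.09, 0.05, -0.276, 0, 0, 0, -48, 0.09, 0.05, -0.322, 0, 0, 0, -56, 0.09, 0.045, -0.368, 0, 0, 0, -64, 0.09, 0.04, -0.414, 0, 0, 0, -72, 0.09, 0.035, -0.46, 0, 0, 0, -80, 0.09, 0.025, -0.506, 0, 0, 0, -88, 0.09, 0.022, -0.546, 0, 0, 0, -94, 0.09])

```text
time_s: 3.2
tool_pos: [0.5981, -0.2273, 0.3055]
orientation: [[0.956, -0.293, -0.0], [-0.293, -0.956, 0.0], [-0.0, -0.0, -1.0]]
contact_force: [0.4, 0.4, -0.5]
grip_width: 0.0906
grip_force: 0.0
```

```bash
python3 -c "
from h import *
snap('wrist','w2')
s=readout.read_state();print(s['tool_pos'],s['joint_pos'].round(1),s['orientation'].round(3))
cv2.imwrite('pics/w12.png',np.hstack([cv2.resize(cv2.imread(f'pics/w{i}.png'),(400,300)) for i in (1,2)]))"
```

```text
[ 0.59664159 -0.23244545  0.30571133] [-26.   25.8  59.1  91.9 -22.7  75.2 -71.2] [[ 0.953 -0.303 -0.   ]
 [-0.303 -0.953 -0.002]
 [ 0.     0.002 -1.   ]]
```

View pics/w12.png

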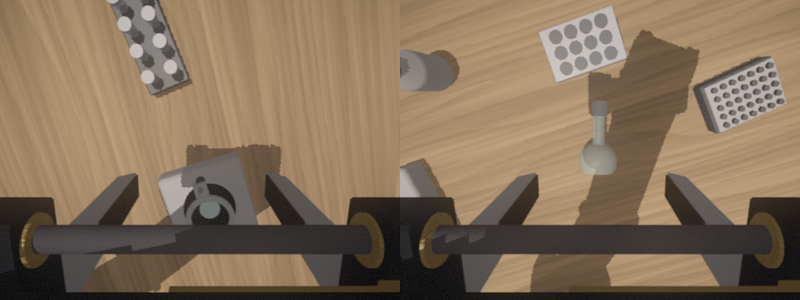

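Left (w1): ring near (210,208), reader display-side corner visible. Right (w2): flask body at (599,158), neck about (599,125), cap (599,106) — nearly aligned with the tool x axis.

```bash
python3 - <<'E'
from h import *
i=cv2.imread('pics/w2.png')[120:270,205:355]; cv2.imwrite('pics/c2.png',cv2.resize(i,(600,600),interpolation=cv2.INTER_CUBIC))
E
```

```text
(no output)
```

View pics/c2.png

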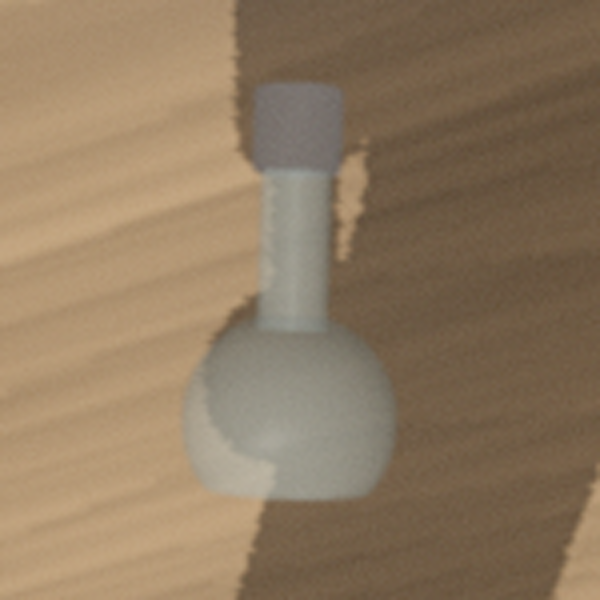

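Cap top is at crop (298,84), cap/neck joint (297,170), neck/body joint (294,327), foot edge (290,497).

```bash
python3 - <<'E'
from h import *
a=at('wrist','w2',(279.2,162.5),.0193); b=at('wrist','w2',(278.5,201.8),.0279)
print(a,b,np.linalg.norm(a-b)); d=a-b; print('az',np.degrees(np.arctan2(d[1],d[0]))); print('s80',b+d*26/45)
# ring: ring in w1 & top
print(at('wrist','w1',(210*1.4,208*1.4),.095))
E
```

```text
[ 0.6217 -0.2312  0.0193] [ 0.5758 -0.2162  0.0279] 0.049048649318814114
az -18.097256586713407
s80 [ 0.60232    -0.22486667  0.02293111]
[0.5649 0.2032 0.095 ]
```

>>> arm_command(targets=[0.015, -0.004, -0.06, 3.2, 10, 0, 0.09, 0.03, -0.008, -0.11, 6.4, 20, 0, 0.09, 0.04, -0.012, -0.16, 9.6, 30, 0, 0.09, 0.046, -0.013, -0.2, 10.7, 33.3, 0, 0.08, 0.046, -0.013, -0.213, 10.7, 33.3, 0, 0.07, 0.046, -0.013, -0.213, 10.7, 33.3, 0, 0.07, 0.046, -0.013, -0.213, 10.7, 33.3, 0, 0.07, 0.046, -0.013, -0.213, 10.7, 33.3, 0, 0.07])

```text
time_s: 4.25
tool_pos: [0.6458, -0.2386, 0.0958]
orientation: [[0.788, -0.292, -0.542], [-0.234, -0.956, 0.174], [-0.569, -0.011, -0.822]]
contact_force: [0.3, -0.3, -0.4]
grip_width: 0.0701
grip_force: 0.0
```

```bash
python3 - <<'E'
from h import *
snap('wrist','w3');s=readout.read_state();print(s['tool_pos'],s['joint_pos'].round(1),s['orientation'].round(3),s['grip_width'])
E
```

```text
[ 0.64564954 -0.23855763  0.09524786] [ -4.2  61.7  44.6  63.5 -29.8 102.3 -69.8] [[ 0.788 -0.292 -0.542]
 [-0.234 -0.956  0.175]
 [-0.57  -0.011 -0.822]] 0.06997482441598446
```

View pics/w3.png

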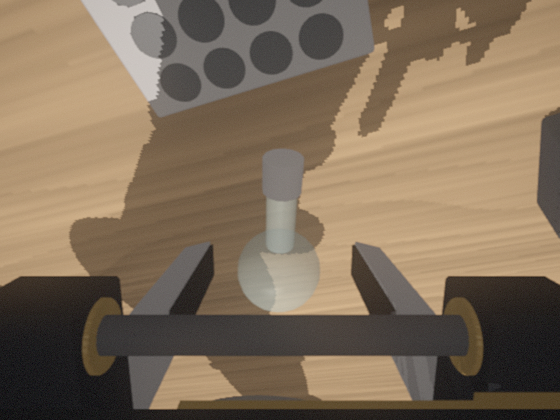

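Neck sits centred between the fingers: cap/neck joint (282,198), neck/body joint (280,245).

```bash
python3 - <<'E'
from h import *
a=at('wrist','w3',(282.3,198),.0193); b=at('wrist','w3',(280.3,247),.0279)
print(a,b,np.linalg.norm(a-b)); d=a-b; print('az',np.degrees(np.arctan2(d[1],d[0]))); print('s78',b+d*24/45)
E
```

```text
[ 0.614  -0.2285  0.0193] [ 0.57   -0.2136  0.0279] 0.04724372974268652
az -18.707969531554717
s78 [ 0.59346667 -0.22154667  0.02331333]
```

>>> arm_command(grip_force=25, targets=[-0.016, 0.006, -0.02, 0, 0, 0, 0.07, -0.029, 0.01, -0.04, 0, 0, 0, 0.07, -0.045, 0.016, -0.062, 0, 0, 0, 0.07, -0.061, 0.021, -0.084, 0, 0, 0, 0.07, -0.061, 0.021, -0.084, 0, 0, 0, 0.07, -0.061, 0.021, -0.084, 0, 0, 0, 0.03, -0.061, 0.021, -0.084, 0, 0, 0, 0.0, -0.061, 0.021, -0.084, 0, 0, 0, 0.0, -0.061, 0.021, -0.084, 0, 0, 0, 0.0, -0.061, 0.021, -0.084, 0, 0, 0, 0.0])

```text
time_s: 5.55
tool_pos: [0.5838, -0.218, 0.0085]
orientation: [[0.785, -0.292, -0.546], [-0.234, -0.956, 0.175], [-0.573, -0.01, -0.819]]
contact_force: [-0.1, -0.8, 1.0]
grip_width: 0.0233
grip_force: 0.3
```

>>> arm_command(targets=[0, 0, 0, 0, 0, 0, 0, 0, 0, 0, 0, 0, 0, 0, 0, 0, 0.04, 0, 0, 0, 0, 0, 0, 0.08, -2.3, -7.6, 0, 0, 0, 0, 0.12, -4.7, -15.3, 0, 0, 0, 0, 0.14, -7, -22.9, 0, 0, 0, 0, 0.16, -9.3, -30.6, 0, 0, 0, 0, 0.16, -11.7, -38.2, 0, 0, 0, 0, 0.16, -14, -45.9, 0, 0, 0, 0, 0.16, -16.4, -53.5, 0, 0, 0, 0, 0.16, -18.7, -61.2, 0, 0, 0, 0, 0.16, -18.7, -61.2, 0, 0])

```text
time_s: 7.05
tool_pos: [0.5813, -0.2169, 0.1675]
orientation: [[0.838, -0.284, 0.466], [-0.252, -0.959, -0.131], [0.484, -0.007, -0.875]]
contact_force: [0.8, 0.8, -2.3]
grip_width: 0.0208
grip_force: 25.0
```

```bash
python3 - <<'E'
from h import *
snap('wrist','w4');s=readout.read_state();print(s['tool_pos'],s['joint_pos'].round(1),s['orientation'].round(3),s['grip_width'],s['grip_force'],s['contact_force'],s['moment'])
E
```

```text
[ 0.58290194 -0.2170616   0.16833523] [-33.4  13.   54.4 127.3 -36.9  19.3 -56.7] [[ 0.838 -0.284  0.466]
 [-0.251 -0.959 -0.131]
 [ 0.484 -0.007 -0.875]] 0.021265892659711003 24.976125955581665 [ 0.86624503  0.27570299 -2.09910328] [0.16191274 0.8055443  0.02447002]
```

View pics/w4.png

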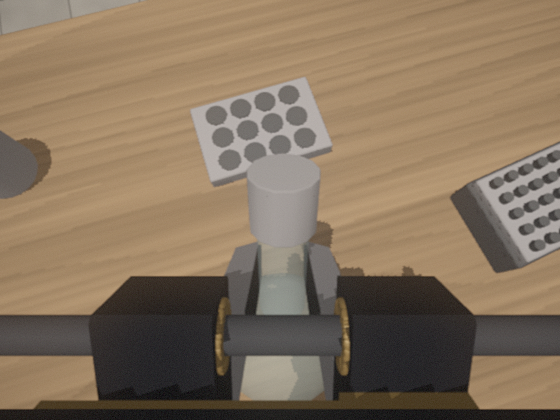

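The flask is held by the neck between the fingers, cap at (283,190). I move it to free bench and keep turning it up.

>>> arm_command(grip_force=30, targets=[0.02, 0.03, 0, 0, 0, 0, 0, 0.04, 0.06, 0, 0, 0, 0, 0, 0.06, 0.09, 0, -1.4, -4.8, 0, 0, 0.08, 0.12, 0, -2.8, -9.6, 0, 0, 0.1, 0.137, 0, -4.3, -14.4, 0, 0, 0.1, 0.137, 0, -5.7, -19.2, 0, 0, 0.1, 0.137, 0, -7, -24, 0, 0, 0.1, 0.137, 0, -8.5, -28.8, 0, 0, 0.1, 0.137, 0, -10.5, -35.5, 0, 0, 0.1, 0.137, 0, -10.5, -35.5, 0, 0, 0.1, 0.137, 0, -10.5, -35.5, 0, 0])

```text
time_s: 8.48
tool_pos: [0.7447, -0.0356, 0.2608]
orientation: [[0.617, -0.369, 0.695], [-0.197, -0.928, -0.317], [0.762, 0.058, -0.645]]
contact_force: [0.1, -0.4, -2.2]
grip_width: 0.0215
grip_force: 30.0
```

```bash
python3 - <<'E'
from h import *
s=readout.read_state();print(s['tool_pos'],s['joint_pos'].round(1),s['orientation'].round(3),s['grip_width'],s['grip_force'],s['contact_force'],s['moment'])
snap('side','s5');snap('wrist','w5')
a=cv2.resize(cv2.imread('pics/s5.png')[150:330,180:420],(480,360));b=cv2.resize(cv2.imread('pics/w5.png'),(320,240));b=np.vstack([b,np.zeros((120,320,3),np.uint8)])
cv2.imwrite('pics/m5.png',np.hstack([a,b]))
E
```

```text
[ 0.74466192 -0.03561942  0.26076696] [-73.7  36.2  78.7 121.3 -58.4   9.4 -67.8] [[ 0.617 -0.369  0.695]
 [-0.197 -0.928 -0.317]
 [ 0.762  0.058 -0.645]] 0.021540131773031487 29.976206123828888 [ 0.08626476 -0.43292405 -2.16395393] [ 0.43929824  1.10195408 -0.00571067]
```

View pics/m5.png

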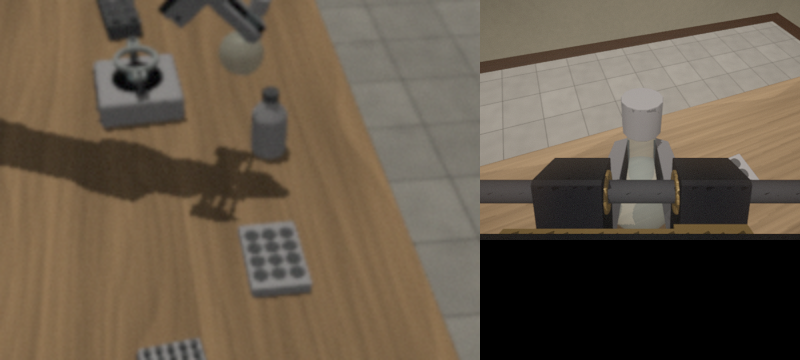

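The arm has run into the limits of joints 3, 5 and 6 (flask still gripped, cap up in the wrist view). I'll identify the kinematics from the logged states so I can choose a feasible posture.

```bash
cat > kin.py <<'E'
import numpy as np, itertools
from scipy.spatial.transform import Rotation as Ro
from scipy.optimize import least_squares
ax=['z','y','z','y','z','y','z']
def fk(p,q,sg):
    R=Ro.from_euler('z',p[0],degrees=True).as_matrix(); t=np.zeros(3)
    for i in range(7):
        t=t+R@p[8+3*i:11+3*i]; R=R@Ro.from_euler(ax[i],sg[i]*q[i]+(p[i+1] if i<6 else 0),degrees=True).as_matrix()
    R=R@Ro.from_euler('z',p[7],degrees=True).as_matrix()
    return t+R@p[29:32],R
E
cat > fit.py <<'E'
from kin import *
S=[np.load(f'pics/{f}.npy',allow_pickle=True).item()['s'] for f in('top0','w1','w2','w3','w4','s5')]
best=None
for sg in itertools.product([1,-1],repeat=7):
    if sg[1]<0: continue   # symmetric
    for c0 in (0,180):
        p0=np.zeros(32);p0[0]=c0;p0[10]=.33;p0[16]=.4;p0[22]=.4;p0[31]=.3
        # rotation offsets only on base and flange
        def f(v):
            r=[]
            p=p0.copy();p[0]+=v[0];p[7]=v[1]
            for s in S: r.append((fk(p,s['joint_pos'],sg)[1]-s['orientation']).ravel())
            return np.concatenate(r)
        for c7 in (0,120,240):
            o=least_squares(f,[0,c7])
            if best is None or o.cost<best[0]-1e-9: best=(o.cost,sg,c0+o.x[0],o.x[1]); print(best)
E
python3 fit.py
```

```text
(np.float64(4.025637513481767), (1, 1, 1, 1, 1, 1, 1), np.float64(-41.02572820639039), np.float64(-96.03445857456624))
(np.float64(4.025637510350522), (1, 1, 1, 1, 1, 1, 1), np.float64(-41.02420045356878), np.float64(263.96405150868145))
(np.float64(3.5052180621455844), (-1, 1, -1, 1, -1, 1, 1), np.float64(12.317390424041115), np.float64(-149.96031594875606))
(np.float64(3.5052180602741134), (-1, 1, -1, 1, -1, 1, 1), np.float64(12.318696731364756), np.float64(210.03832352252738))
(np.float64(2.6261212546240324e-24), (-1, 1, -1, 1, -1, 1, -1), np.float64(4.576084335679992e-11), np.float64(90.0000000000724))
```

```bash
cat > fit2.py <<'E'
from kin import *
S=[np.load(f'pics/{f}.npy',allow_pickle=True).item()['s'] for f in('top0','w1','w2','w3','w4','s5')]
sg=(-1,1,-1,1,-1,1,-1)
p=np.zeros(32);p[7]=90
def cols(s,idx):
    M=[]
    for k in idx:
        e=p.copy();e[k]=1;M.append(fk(e,s['joint_pos'],sg)[0])
    return np.array(M).T
# redundant along-axis pieces merged: z of link0, x,z of link1.. 
for idx in ([10,16,22,31],[10,11,16,17,22,23,26,31],[10,11,16,17,18,22,23,24,26,27,31]):
    A=np.vstack([cols(s,idx) for s in S]);b=np.concatenate([s['tool_pos'] for s in S])
    x,r,k,sv=np.linalg.lstsq(A,b,rcond=None);print(idx,x.round(4),k,sv[-1].round(3),abs(A@x-b).max())
E
python3 fit2.py
```

```text
[10, 16, 22, 31] [0.3629 0.4796 0.5427 0.3474] 4 0.793 0.05920548171728297
[10, 11, 16, 17, 22, 23, 26, 31] [ 0.2885 -0.0425  0.5255  0.0702  0.4939 -0.0174  0.0131  0.3218] 8 0.198 0.05871373487399095
[10, 11, 16, 17, 18, 22, 23, 24, 26, 27, 31] [ 0.282  -0.0081  0.5795  0.0308 -0.0549  0.4957  0.005  -0.0024  0.0169
 -0.0024  0.3752] 10 0.0 0.011696373900306423
```

```bash
cat >> fit2.py <<'E'
print()
full=[10,11,12,14,16,17,18,20,22,23,24,26,28]
for idx in (full,[10,12,16,18,22,24,28]):
    A=np.vstack([cols(s,idx) for s in S])
    x,r,k,sv=np.linalg.lstsq(A,b,rcond=None);print(x.round(4),k,sv.round(3)[-3:],abs(A@x-b).max())
E
python3 fit2.py|tail -2; grep -n . /dev/null
```

```text
[ 2.837e-01 -2.810e-02  5.546e-01 -3.580e-02  4.935e-01 -4.000e-04
  3.652e-01] 7 [0.729 0.463 0.288] 9.992007221626409e-16
```

```bash
cat > sim.py <<'E'
from kin import *
sg=(-1,1,-1,1,-1,1,-1); P=np.zeros(32);P[7]=90
for k,v in zip([10,12,16,18,22,24,28],[0.2837,-0.0281,0.5546,-0.0358,0.4935,-0.0004,0.3652]): P[k]=v
lo=np.array([-163.25,-28.42,-70.27,12.13,-58.53,9.26,-156.51]);hi=np.array([163.25,122.38,78.77,141.07,238.53,117.41,156.51])
F=lambda q:fk(P,q,sg)
def err(q,t,R):
    t0,R0=F(q);return np.r_[(t-t0),Ro.from_matrix(R@R0.T).as_rotvec()]
def jac(q):
    t0,R0=F(q);J=[]
    for i in range(7):
        d=q.copy();d[i]+=1e-3;t1,R1=F(d);J.append(np.r_[t1-t0,Ro.from_matrix(R1@R0.T).as_rotvec()]/1e-3)
    return np.array(J).T
def ik(q,t,R,it=60,bias=None,lam=1e-6):
    q=q.copy()
    for _ in range(it):
        J=jac(q);e=err(q,t,R);Jp=J.T@np.linalg.inv(J@J.T+lam*np.eye(6)*1e-2)
        dq=Jp@e
        if bias is not None: dq+=(np.eye(7)-Jp@J)@((bias-q)*.05)
        q=np.clip(q+np.clip(dq,-5,5),lo,hi)
    return q,np.abs(err(q,t,R))
def path(q,t,R,n=12,**k):
    t0,R0=F(q);w=Ro.from_matrix(R@R0.T).as_rotvec()
    for i in range(1,n+1):
        q,e=ik(q,t0+(t-t0)*i/n,Ro.from_rotvec(w*i/n).as_matrix()@R0,it=5,**k)
    return q,e
E
python3 - <<'E'
from sim import *
S=[np.load(f'pics/{f}.npy',allow_pickle=True).item()['s'] for f in('top0','w1','w2','w3','w4','s5')]
mid=(lo+hi)/2
for a,b in zip(S[:-1],S[1:]):
    print('act ',b['joint_pos'].round(1))
    for bias in (None,mid,S[0]['joint_pos']):
        q,e=path(a['joint_pos'],b['tool_pos'],b['orientation'],bias=bias);print('    ',q.round(1),e.max().round(4))
E
```

```text
act  [-58.1  21.1  32.2  88.4 -11.5  73.8 -37.4]
     [-58.3  21.1  32.5  88.4 -11.6  73.9 -37.3] 0.0
     [-18.5  20.6 -21.6  85.8   7.7  75.  -53.9] 0.0
     [-58.2  21.1  32.4  88.4 -11.6  73.8 -37.4] 0.0
act  [-26.3  25.7  58.8  91.9 -22.6  75.2 -71.2]
     [-26.1  25.6  58.5  91.9 -22.4  75.2 -71.3] 0.0
     [  6.6  17.2  11.   90.1  -3.4  73.  -89. ] 0.0
     [-26.4  25.8  59.   91.9 -22.7  75.3 -71.1] 0.0
act  [ -4.2  61.7  44.6  63.5 -29.8 102.3 -69.8]
     [ -4.2  61.6  44.4  63.5 -29.6 102.3 -69.9] 0.0
     [ 13.6  54.1   4.1  61.8  -3.8  98.9 -89.1] 0.0
     [ -2.6  60.2  40.1  63.4 -26.8 101.4 -72. ] 0.0
act  [-33.4  12.9  54.4 127.5 -37.   19.  -56.6]
     [-35.6  13.7  57.3 127.6 -40.2  19.7 -53.5] 0.0
     [  7.6   8.8   7.1 125.7  -1.3  16.6 -91.2] 0.0
     [-35.7  13.7  57.4 127.6 -40.3  19.7 -53.4] 0.0
act  [-73.7  36.2  78.7 121.3 -58.4   9.4 -67.8]
     [-73.1  33.4  76.2 121.3 -41.4   9.3 -83.7] 0.0336
     [ -71.9   29.8   72.5  121.3   -3.4    9.3 -120.1] 0.0546
     [-73.6  35.6  78.1 121.3 -55.3   9.3 -70.7] 0.0062
```

The min-norm model reproduces the controller. Now search for standing poses reachable near the bench.

```bash
cat > srch.py <<'E'
from sim import *
from workcell import readout
q0=readout.read_state()['joint_pos']
def Rt(az,pit):  # tool z az, pitch below horizontal, tool y horizontal, tool x up
    a,p=np.radians([az,pit]); z=np.array([np.cos(a)*np.cos(p),np.sin(a)*np.cos(p),-np.sin(p)]); y=np.array([np.sin(a),-np.cos(a),0])
    return np.array([np.cross(y,z),y,z]).T
rng=np.random.default_rng(0)
for pit in (24,30,36):
  for r in (.6,.7,.8,.9):
    ok={}
    for rel in range(-90,91,30):
      t=np.array([r,0,.02+.08-.0188*np.sin(np.radians(pit))])
      for k in range(10):
        q=rng.uniform(lo,hi);q[0]=rng.uniform(-90,90)
        q,e=ik(q,t,Rt(rel,pit),it=50)
        if e.max()<2e-3 and (q>lo+.5).all() and (q<hi-.5).all():
            ok[rel]=q.round(0).astype(int).tolist();break
    print(pit,r,ok,flush=True)
E
timeout 500 python3 srch.py
```

```text
24 0.6 {-90: [-51, 51, 23, 100, 37, 76, 126], -60: [-19, 43, -26, 120, 80, 87, 108], -30: [14, 53, -60, 139, 117, 102, 116], 90: [38, 50, -20, 98, -46, 73, 51]}
24 0.7 {-90: [-32, 54, 2, 85, 51, 89, 125], -60: [-76, 68, 61, 112, 23, 30, 153], -30: [24, 62, -68, 128, 129, 102, 135], 0: [-1, 36, -10, 139, 168, 62, 97], 30: [-39, 89, 77, 133, 205, 117, 26], 60: [65, 62, -60, 107, -33, 30, 26], 90: [44, 60, -38, 83, -32, 70, 34]}
24 0.8 {-90: [-17, 62, -19, 68, 68, 103, 130], -60: [-56, 58, 40, 99, 50, 46, 137], -30: [-55, 50, 39, 121, 119, 33, 89], 0: [-55, 69, 64, 130, 192, 61, 26], 30: [4, 41, 9, 119, 230, 56, 70], 60: [59, 68, -63, 95, -19, 32, 12], 90: [38, 67, -40, 67, -28, 75, 26]}
24 0.9 {-90: [-17, 71, -19, 47, 73, 105, 142], -60: [-41, 58, 24, 84, 59, 56, 140], -30: [6, 51, -37, 104, 122, 70, 134], 0: [35, 57, -55, 113, 156, 50, 146], 30: [-16, 52, 35, 108, 228, 66, 50], 60: [45, 65, -49, 81, -36, 40, 20], 90: [28, 73, -30, 46, -35, 85, 23]}
30 0.6 {-90: [-53, 49, 29, 101, 31, 70, 132], -60: [-57, 39, 23, 123, 62, 53, 119], -30: [-4, 35, -36, 139, 109, 74, 110], 30: [18, 31, -3
[... 1073 characters left out ...]
, 46, 38, 111, 47, 40, 141], -30: [1, 34, -32, 126, 107, 59, 125], 0: [-26, 30, 21, 137, 179, 38, 78], 30: [62, 49, -64, 125, 170, 12, 155], 60: [65, 59, -67, 107, -2, 27, -7], 90: [56, 69, -69, 85, 8, 63, 3]}
36 0.8 {-90: [-36, 57, 22, 73, 32, 77, 145], -60: [-36, 45, 13, 97, 60, 54, 139], -30: [-28, 36, 8, 116, 104, 37, 123], 30: [37, 41, -36, 114, 236, 16, 77], 60: [51, 56, -53, 94, -21, 33, 6], 90: [37, 61, -41, 70, -18, 70, 19]}
36 0.9 {-90: [-7, 69, -40, 49, 81, 106, 142], -60: [-2, 55, -35, 80, 87, 82, 143], -30: [-19, 41, 1, 103, 98, 37, 136], 0: [5, 38, -14, 110, 154, 24, 118], 30: [-36, 79, 78, 105, 224, 87, 15], 60: [43, 61, -51, 80, -15, 38, -1], 90: [14, 65, 1, 51, -52, 86, 29]}
```

```bash
cat > pl.py <<'E'
from sim import *
from workcell import readout
from srch_rt import Rt
q0=readout.read_state()['joint_pos']
names=['j%d'%i for i in range(1,8)]
for (x,y) in ((.63,-.06),(.66,-.1),(.68,-.06)):
 for az in (45,60,75,90):
  for pa in (60,85):
   for yA in (-.15,-.3):
    q=q0.copy();m=[]
    for t,R,n in (((.62,yA,.28),Rt(-20,pa),10),((x,(y+yA)/2,.28),Rt((az-20)/2,pa),8),((x,y,.28),Rt(az,pa),8),((x,y,.22),Rt(az,24),12),((x,y,.09),Rt(az,24),8)):
        q,e=path(q,np.array(t),R,n); m.append((np.minimum(q-lo,hi-q).min().round(0),e.max().round(3)))
    if e.max()<.003: print(x,y,az,pa,yA,m,q.round(0))
E
sed -n '/^def Rt/,/return/p' srch.py > srch_rt.py; sed -i '1i import numpy as np' srch_rt.py
timeout 500 python3 pl.py
```

```text
0.63 -0.06 45 60 -0.3 [(np.float64(5.0), np.float64(0.0)), (np.float64(19.0), np.float64(0.0)), (np.float64(13.0), np.float64(0.0)), (np.float64(0.0), np.float64(0.061)), (np.float64(0.0), np.float64(0.0))] [ 78.  59. -62. 122. -59.  19.  50.]
0.63 -0.06 45 85 -0.15 [(np.float64(9.0), np.float64(0.0)), (np.float64(19.0), np.float64(0.0)), (np.float64(28.0), np.float64(0.0)), (np.float64(0.0), np.float64(0.242)), (np.float64(0.0), np.float64(0.002))] [ 78.  59. -62. 122. -59.  19.  50.]
0.63 -0.06 45 85 -0.3 [(np.float64(13.0), np.float64(0.0)), (np.float64(19.0), np.float64(0.0)), (np.float64(27.0), np.float64(0.0)), (np.float64(0.0), np.float64(0.244)), (np.float64(0.0), np.float64(0.002))] [ 78.  59. -62. 122. -59.  19.  50.]
0.66 -0.1 45 60 -0.3 [(np.float64(5.0), np.float64(0.0)), (np.float64(15.0), np.float64(0.0)), (np.float64(11.0), np.float64(0.0)), (np.float64(0.0), np.float64(0.033)), (np.float64(0.0), np.float64(0.0))] [ 74.  56. -56. 116. -59.  26.  48.]
0.66 -0.1 45 85 -0.15 [(np.float64(9.0), np.float64(0.0)), (np.float64(21.0), np.float64(0.0)), (np.float64(31.0), np.f
[... 1636 characters left out ...]
), np.float64(0.0)), (np.float64(12.0), np.float64(0.0)), (np.float64(11.0), np.float64(0.0)), (np.float64(0.0), np.float64(0.049)), (np.float64(0.0), np.float64(0.003))] [ 55.  50. -36. 106. -59.  48.  48.]
0.68 -0.06 90 60 -0.3 [(np.float64(5.0), np.float64(0.0)), (np.float64(10.0), np.float64(0.0)), (np.float64(17.0), np.float64(0.0)), (np.float64(0.0), np.float64(0.019)), (np.float64(0.0), np.float64(0.002))] [ 22.  55.   5.  83. -59.  90.  55.]
0.68 -0.06 90 85 -0.15 [(np.float64(9.0), np.float64(0.0)), (np.float64(30.0), np.float64(0.0)), (np.float64(39.0), np.float64(0.0)), (np.float64(0.0), np.float64(0.024)), (np.float64(0.0), np.float64(0.003))] [ 22.  55.   5.  83. -59.  90.  55.]
```

```bash
cat > pl2.py <<'E'
from sim import *
from workcell import readout
from srch_rt import Rt
q0=readout.read_state()['joint_pos']
res=[]
for (x,y) in ((.62,-.08),(.68,-.08),(.66,-.15)):
 for az in (-20,10,40,65,85):
  for pf in (32,40):
   for yA in (-.15,-.3):
    q=q0.copy();m=[]
    for t,R,n in (((.62,yA,.28),Rt(-20,70),6),((x,(y+yA)/2,.25),Rt((az-20)/2,70),6),((x,y,.22),Rt(az,70),6),((x,y,.16),Rt(az,pf),6),((x,y,.09),Rt(az,pf),4)):
        q,e=path(q,np.array(t),R,n); m.append(np.minimum(q-lo,hi-q).min())
    res.append((min(m[1:]),e.max(),x,y,az,pf,yA,q.round(0)))
for r in sorted(res,key=lambda r:-r[0])[:12]: print(r[0].round(1),r[1].round(3),*r[2:])
E
timeout 500 python3 pl2.py
```

```text
5.5 0.0 0.66 -0.15 85 40 -0.15 [ 21.  48.  13.  87. -53.  82.  52.]
4.3 0.0 0.66 -0.15 85 40 -0.3 [ 20.  48.  15.  87. -54.  83.  53.]
2.8 0.0 0.68 -0.08 85 40 -0.15 [ 16.  46.  12.  90. -56.  78.  50.]
2.4 0.0 0.66 -0.15 85 32 -0.15 [ 25.  52.  11.  85. -56.  88.  55.]
1.2 0.0 0.66 -0.15 85 32 -0.3 [ 23.  52.  13.  85. -57.  89.  55.]
1.2 0.0 0.68 -0.08 85 40 -0.3 [ 14.  46.  15.  90. -57.  80.  51.]
1.1 0.0 0.62 -0.08 85 40 -0.15 [ 14.  43.  17.  98. -57.  79.  56.]
0.3 0.0 0.62 -0.08 85 40 -0.3 [ 13.  43.  19.  98. -58.  80.  57.]
0.0 1.607 0.62 -0.08 -20 32 -0.15 [ 15.  26. -27. 141. -59.   9.  36.]
0.0 1.156 0.62 -0.08 -20 32 -0.3 [-82. -28.  60. 141. -59.   9.  -9.]
0.0 1.068 0.62 -0.08 -20 40 -0.15 [  7.  14. -17. 141. -59.   9.   0.]
0.0 1.55 0.62 -0.08 -20 40 -0.3 [ 28.  29. -37. 141. -59.   9.  33.]
```

```bash
cat > pl3.py <<'E'
from sim import *
from workcell import readout
from srch_rt import Rt
q0=readout.read_state()['joint_pos']
res=[]
for (x,y) in ((.64,-.13),(.65,-.16),(.63,-.18)):
 for az in (80,95,110):
  for pf in (28,34):
   for pa in (70,85):
    q=q0.copy();m=[]
    for t,R,n in (((.62,-.15,.28),Rt(-20,pa),6),((x,(y-.15)/2,.25),Rt((az-20)/2,pa),6),((x,y,.22),Rt(az,pa),6),((x,y,.16),Rt(az,pf),6),((x,y,.09),Rt(az,pf),4)):
        q,e=path(q,np.array(t),R,n); m.append(np.minimum(q-lo,hi-q).min().round(1))
    res.append((min(m[1:]),e.max(),x,y,az,pf,pa,q.round(0),m))
for r in sorted(res,key=lambda r:-r[0])[:10]: print(r[0].round(1),r[1].round(3),*r[2:])
t0,R0=F(q0)
print(t0.round(3),'shiftA',(np.array([.62,-.15,.28])-t0).round(3),'rot',np.degrees(Ro.from_matrix(Rt(-20,80)@R0.T).as_rotvec()).round(1))
E
timeout 500 python3 pl3.py
```

```text
14.4 0.0 0.64 -0.13 110 34 85 [ 21.  56.   7.  72. -41.  99.  59.] [np.float64(8.9), np.float64(37.4), np.float64(45.4), np.float64(14.4), np.float64(17.9)]
14.0 0.0 0.64 -0.13 110 34 70 [ 20.  56.   9.  72. -42.  99.  59.] [np.float64(1.1), np.float64(24.3), np.float64(34.1), np.float64(14.0), np.float64(17.0)]
12.2 0.0 0.65 -0.16 110 34 85 [ 23.  58.   6.  68. -39. 101.  58.] [np.float64(8.9), np.float64(36.9), np.float64(45.6), np.float64(12.2), np.float64(16.2)]
11.7 0.0 0.65 -0.16 110 34 70 [ 22.  58.   8.  68. -40. 102.  59.] [np.float64(1.1), np.float64(23.8), np.float64(34.8), np.float64(11.7), np.float64(15.7)]
11.6 0.0 0.63 -0.18 110 34 85 [ 24.  58.   7.  69. -39. 102.  60.] [np.float64(8.9), np.float64(37.7), np.float64(45.7), np.float64(11.6), np.float64(15.7)]
11.1 0.0 0.63 -0.18 95 34 85 [ 26.  53.  10.  79. -47.  94.  57.] [np.float64(8.9), np.float64(34.6), np.float64(42.7), np.float64(11.3), np.float64(11.1)]
11.1 0.0 0.63 -0.18 110 34 70 [ 23.  58.   9.  69. -40. 102.  61.] [np.float64(1.1), np.float64(24.2), np.float64(34.9), np.float64(11.1), np.float64(15.2)]
10.4 0.0 0.65 -0.16 95 34 85 [ 25.  53.   9.  78. -48.  93.  55.] [np.float64(8.9), np.float64(35.2), np.float64(42.5), np.float64(10.6), np.float64(10.4)]
10.2 0.0 0.64 -0.13 110 28 85 [ 23.  59.   6.  69. -42. 103.  58.] [np.float64(8.9), np.float64(37.4), np.float64(45.4), np.float64(10.2), np.float64(13.9)]
10.1 0.0 0.63 -0.18 95 34 70 [ 25.  53.  12.  79. -48.  94.  58.] [np.float64(1.1), np.float64(24.3), np.float64(30.1), np.float64(10.4), np.float64(10.1)]
[ 0.745 -0.035  0.261] shiftA [-0.125 -0.115  0.019] rot [17.1 36.   0.4]
```

>>> arm_command(targets=[-0.02, -0.02, 0.02, 2, 4, 0, 0, -0.045, -0.04, 0.02, 5, 11, 0, 0, -0.07, -0.065, 0.02, 8, 18, 0, 0, -0.095, -0.09, 0.02, 11.5, 25, 0, 0, -0.125, -0.115, 0.02, 15, 32, 0, 0, -0.125, -0.115, 0.02, 17, 36, 0, 0, -0.125, -0.115, 0.02, 17, 36, 0, 0, -0.125, -0.115, 0.02, 17, 36, 0, 0])

```text
time_s: 9.57
tool_pos: [0.6183, -0.1517, 0.2802]
orientation: [[0.923, -0.35, 0.162], [-0.343, -0.937, -0.065], [0.174, 0.005, -0.985]]
contact_force: [-0.5, -0.3, -2.1]
grip_width: 0.0213
grip_force: 30.0
```

```bash
cat > tgt.py <<'E'
import sys
from sim import *
from workcell import readout
from srch_rt import Rt
s=readout.read_state();q=s['joint_pos'];t0,R0=s['tool_pos'],s['orientation']
print(t0.round(4),q.round(1),'az',np.degrees(np.arctan2(R0[1,2],R0[0,2])).round(1),'pit',np.degrees(np.arcsin(-R0[2,2])).round(1),'w',s['grip_width'].round(4))
for a in sys.argv[1:]:
    x,y,z,az,p=map(float,a.split(','))
    R=Rt(az,p);q,e=path(q,np.array([x,y,z]),R,10)
    print(a,'shift',(np.array([x,y,z])-t0).round(3),'rot',np.degrees(Ro.from_matrix(R@R0.T).as_rotvec()).round(1),'q',q.round(0),np.minimum(q-lo,hi-q).min().round(1),e.max().round(4))
E
python3 tgt.py .62,-.15,.28,0,82 .63,-.14,.26,25,80 .635,-.135,.25,50,80 .64,-.13,.24,80,80 .64,-.13,.23,110,80 .64,-.13,.22,110,55 .64,-.13,.2,110,28 .64,-.13,.09,110,28
```

```text
Traceback (most recent call last):
  File "tgt.py", line 6, in <module>
    print(t0.round(4),q.round(1),'az',np.degrees(np.arctan2(R0[1,2],R0[0,2])).round(1),'pit',np.degrees(np.arcsin(-R0[2,2])).round(1),'w',s['grip_width'].round(4))
                                                                                                                                          ^^^^^^^^^^^^^^^^^^^^^
AttributeError: 'float' object has no attribute 'round'
```

```bash
sed -i "s/s\['grip_width'\].round(4)/round(s['grip_width'],4)/" tgt.py; python3 tgt.py .62,-.15,.28,0,82 .63,-.14,.26,25,80 .635,-.135,.25,50,80 .64,-.13,.24,80,80 .64,-.13,.23,110,80 .64,-.13,.22,110,55 .64,-.13,.2,110,28 .64,-.13,.09,110,28
```

```text
[ 0.6183 -0.1517  0.2802] [-43.3  20.1  64.2 102.9 -20.3  59.1 -83.5] az -22.0 pit 79.9 w 0.0213
.62,-.15,.28,0,82 shift [ 0.002  0.002 -0.   ] rot [ 0.6  2.  20.5] q [-35.  19.  56. 101. -21.  62. -63.] 22.5 0.0
.63,-.14,.26,25,80 shift [ 0.012  0.012 -0.02 ] rot [ 0.3  0.1 45.5] q [-27.  19.  48. 101. -24.  60. -36.] 31.2 0.0
.635,-.135,.25,50,80 shift [ 0.017  0.017 -0.03 ] rot [ 0.3  0.1 70.5] q [-20.  21.  40.  98. -25.  64. -11.] 33.1 0.0
.64,-.13,.24,80,80 shift [ 0.022  0.022 -0.04 ] rot [  0.2   0.2 100.5] q [-13.  24.  33.  94. -24.  69.  18.] 34.1 0.0
.64,-.13,.23,110,80 shift [ 0.022  0.022 -0.05 ] rot [  0.2   0.3 130.5] q [ -8.  27.  27.  90. -20.  73.  44.] 38.1 0.0
.64,-.13,.22,110,55 shift [ 0.022  0.022 -0.06 ] rot [ 22.2 -21.9 128. ] q [  7.  38.  21.  79. -36.  93.  54.] 22.7 0.0
.64,-.13,.2,110,28 shift [ 0.022  0.022 -0.08 ] rot [ 45.4 -45.4 119.7] q [ 18.  53.  14.  69. -47. 112.  57.] 5.5 0.0
.64,-.13,.09,110,28 shift [ 0.022  0.022 -0.19 ] rot [ 45.4 -45.4 119.7] q [ 19.  60.  13.  70. -47. 106.  62.] 11.4 0.0
```

>>> arm_command(targets=[0.002, 0.002, 0, 0, 0, 10, 0, 0.004, 0.004, 0, 0, 0, 20, 0, 0.006, 0.006, 0, 0, 0, 30, 0, 0.008, 0.008, 0, 0, 0, 40, 0, 0.01, 0.01, -0.01, 0, 0, 50, 0, 0.012, 0.012, -0.01, 0, 0, 60, 0, 0.014, 0.014, -0.02, 0, 0, 70, 0, 0.016, 0.016, -0.02, 0, 0, 80, 0, 0.018, 0.018, -0.03, 0, 0, 90, 0, 0.02, 0.02, -0.03, 0, 0, 100, 0, 0.022, 0.022, -0.04, 0, 0, 110, 0, 0.022, 0.022, -0.04, 0, 0, 120, 0])

```text
time_s: 11.08
tool_pos: [0.6403, -0.128, 0.2394]
orientation: [[-0.172, 0.985, -0.027], [0.97, 0.174, 0.17], [0.173, 0.003, -0.985]]
contact_force: [-0.3, -0.4, -2.2]
grip_width: 0.0214
grip_force: 30.0
```

```bash
python3 tgt.py .64,-.13,.24,110,66 .64,-.13,.22,110,55 .64,-.13,.2,110,40 .64,-.13,.17,110,28 .64,-.13,.15,110,28
```

```text
[ 0.6403 -0.128   0.2394] [-10.   25.4  29.3  91.1 -22.1  72.3  35.2] az 98.9 pit 80.1 w 0.0214
.64,-.13,.24,110,66 shift [-0.    -0.002  0.001] rot [13.6  3.8 10. ] q [  1.  32.  24.  83. -30.  86.  50.] 28.6 0.0
.64,-.13,.22,110,55 shift [-0.    -0.002 -0.019] rot [24.2  6.7  9.9] q [  7.  38.  21.  79. -36.  93.  54.] 22.5 0.0
.64,-.13,.2,110,40 shift [-0.    -0.002 -0.039] rot [38.7 10.6  9.7] q [ 14.  47.  18.  73. -43. 103.  57.] 13.9 0.0
.64,-.13,.17,110,28 shift [-0.    -0.002 -0.069] rot [50.3 13.7  9.4] q [ 18.  55.  14.  69. -47. 110.  58.] 7.1 0.0
.64,-.13,.15,110,28 shift [-0.    -0.002 -0.089] rot [50.3 13.7  9.4] q [ 18.  56.  14.  70. -47. 109.  59.] 8.2 0.0
```

>>> arm_command(targets=[0, 0, 0, 8.5, 2.4, 5, 0, 0, 0, 0, 16, 4.5, 10, 0, 0, -0.002, -0.01, 24, 6.7, 10, 0, 0, -0.002, -0.03, 32, 8.8, 9.8, 0, 0, -0.002, -0.05, 40, 11, 9.6, 0, 0, -0.002, -0.07, 46, 12.5, 9.5, 0, 0, -0.002, -0.09, 50.3, 13.7, 9.4, 0, 0, -0.002, -0.11, 50.3, 13.7, 9.4, 0, 0, -0.002, -0.11, 50.3, 13.7, 9.4, 0, 0, -0.002, -0.11, 50.3, 13.7, 9.4, 0])

```text
time_s: 12.32
tool_pos: [0.6414, -0.1308, 0.132]
orientation: [[-0.156, 0.941, -0.301], [0.445, 0.339, 0.829], [0.882, -0.004, -0.471]]
contact_force: [0.3, -0.1, -2.0]
grip_width: 0.0215
grip_force: 30.0
```

```bash
python3 tgt.py; python3 - <<'E'
from h import *
snap('side','s6');snap('top','t6');snap('wrist','w6')
a=cv2.resize(cv2.imread('pics/s6.png')[200:300,220:340],(432,360),interpolation=cv2.INTER_CUBIC);b=cv2.resize(cv2.imread('pics/w6.png'),(360,270));b=np.vstack([b,np.zeros((90,360,3),np.uint8)])
cv2.imwrite('pics/m6.png',np.hstack([a,b]))
E
```

```text
[ 0.6414 -0.1308  0.132 ] [ 18.2  57.5  14.4  69.5 -47.4 108.4  59.9] az 109.9 pit 28.1 w 0.0215
```

View pics/m6.png

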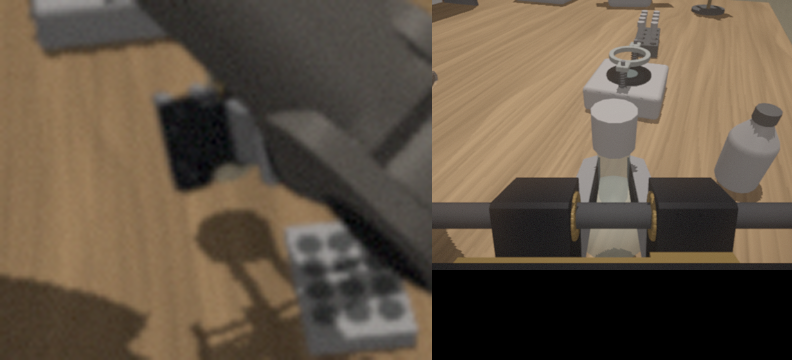

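```bash
python3 - <<'E'
from h import *
for s_ in (75,78,81):
  for b in (-44,-34,-24,-14,-4):
    q=np.load('pics/w6.npy',allow_pickle=True).item()['s'];B=np.radians(b);n=np.array([np.cos(B),0,np.sin(B)])
    W=lambda k:q['tool_pos']+q['orientation']@(np.array([0,0,-.0188])+n*(k-s_)/1000)
    print(s_,b,'captop',proj('wrist','w6',W(125)),'capbase',proj('wrist','w6',W(99)), 'tilt vs vertical',np.degrees(np.arccos((q['orientation']@n)[2])).round(1),'foot z',W(0)[2].round(4))
E

```

```text
75 -44 captop (np.float64(281.9), np.float64(215.5)) capbase (np.float64(282.0), np.float64(250.0)) tilt vs vertical 15.9 foot z 0.069
75 -34 captop (np.float64(282.0), np.float64(196.5)) capbase (np.float64(282.0), np.float64(241.4)) tilt vs vertical 5.9 foot z 0.0665
75 -24 captop (np.float64(282.0), np.float64(182.0)) capbase (np.float64(282.0), np.float64(234.3)) tilt vs vertical 4.1 foot z 0.0663
75 -14 captop (np.float64(282.0), np.float64(172.0)) capbase (np.float64(282.0), np.float64(228.7)) tilt vs vertical 14.1 foot z 0.0684
75 -4 captop (np.float64(282.0), np.float64(166.4)) capbase (np.float64(282.0), np.float64(224.8)) tilt vs vertical 24.1 foot z 0.0727
78 -44 captop (np.float64(281.9), np.float64(220.1)) capbase (np.float64(282.0), np.float64(253.4)) tilt vs vertical 15.9 foot z 0.0661
78 -34 captop (np.float64(282.0), np.float64(202.3)) capbase (np.float64(282.0), np.float64(245.9)) tilt vs vertical 5.9 foot z 0.0635
78 -24 captop (np.float64(282.0), np.float64(188.6)) capbase (np.float64(282.0), np.float64(239.6)) tilt vs vertical 4.1 foot z 0.0633
78 -14 captop (np.
[... 229 characters left out ...]
ical 24.1 foot z 0.0699
81 -44 captop (np.float64(281.9), np.float64(224.5)) capbase (np.float64(282.0), np.float64(256.6)) tilt vs vertical 15.9 foot z 0.0632
81 -34 captop (np.float64(282.0), np.float64(208.0)) capbase (np.float64(282.0), np.float64(250.3)) tilt vs vertical 5.9 foot z 0.0605
81 -24 captop (np.float64(282.0), np.float64(195.0)) capbase (np.float64(282.0), np.float64(244.9)) tilt vs vertical 4.1 foot z 0.0603
81 -14 captop (np.float64(282.0), np.float64(185.8)) capbase (np.float64(282.0), np.float64(240.6)) tilt vs vertical 14.1 foot z 0.0626
81 -4 captop (np.float64(282.0), np.float64(180.3)) capbase (np.float64(282.0), np.float64(237.5)) tilt vs vertical 24.1 foot z 0.0672
```

>>> arm_command(targets=[0, 0, -0.015, 0, 0, 0, 0, 0, 0, -0.03, 0, 0, 0, 0, 0, 0, -0.045, 0, 0, 0, 0, 0, 0, -0.055, 0, 0, 0, 0, 0, 0, -0.055, 0, 0, 0, 0, 0, 0, -0.055, 0, 0, 0, 0])

```text
time_s: 13.22
tool_pos: [0.6409, -0.1315, 0.0758]
orientation: [[-0.154, 0.941, -0.3], [0.443, 0.337, 0.831], [0.883, -0.005, -0.469]]
contact_force: [0.4, 0.4, -2.8]
grip_width: 0.0214
grip_force: 30.0
```

>>> arm_command(grip_force=10, targets=[0, 0, -0.002, 0, 0, 0, 0, 0, 0, -0.004, 0, 0, 0, 0, 0, 0, -0.006, 0, 0, 0, 0, 0, 0, -0.006, 0, 0, 0, 0])

```text
time_s: 13.72
tool_pos: [0.6407, -0.1313, 0.0693]
orientation: [[-0.153, 0.941, -0.301], [0.443, 0.337, 0.831], [0.883, -0.006, -0.468]]
contact_force: [-0.8, -0.2, -1.3]
grip_width: 0.0214
grip_force: 10.0
```

>>> arm_command(grip_force=6, targets=[0, 0, -0.0015, 0, 0, 0, 0, 0, 0, -0.003, 0, 0, 0, 0, 0, 0, -0.003, 0, 0, 0, 0])

```text
time_s: 14.1
tool_pos: [0.6407, -0.1313, 0.0664]
orientation: [[-0.153, 0.941, -0.301], [0.443, 0.337, 0.831], [0.884, -0.006, -0.468]]
contact_force: [-0.3, -0.4, -2.4]
grip_width: 0.0216
grip_force: 6.0
```

>>> arm_command(targets=[0, 0, -0.0015, 0, 0, 0, 0, 0, 0, -0.003, 0, 0, 0, 0, 0, 0, -0.003, 0, 0, 0, 0, 0, 0, -0.003, 0, 0, 0, 0])

```text
time_s: 14.6
tool_pos: [0.6407, -0.1314, 0.0635]
orientation: [[-0.153, 0.941, -0.301], [0.443, 0.337, 0.831], [0.883, -0.006, -0.469]]
contact_force: [-0.2, 1.2, -2.5]
grip_width: 0.0216
grip_force: 6.0
```

>>> arm_command(targets=[0, 0, -0.0015, 0, 0, 0, 0, 0, 0, -0.003, 0, 0, 0, 0, 0, 0, -0.003, 0, 0, 0, 0, 0, 0, -0.003, 0, 0, 0, 0])

```text
time_s: 15.1
tool_pos: [0.641, -0.1315, 0.0616]
orientation: [[-0.154, 0.941, -0.3], [0.442, 0.337, 0.831], [0.884, -0.005, -0.468]]
contact_force: [0.7, -2.1, 6.8]
grip_width: 0.0214
grip_force: 6.0
```

```bash
python3 - <<'E'
from h import *
s=snap('wrist','w7');s=readout.read_state();print(s['contact_force'],s['moment'],s['tool_pos'])
cv2.imwrite('pics/m7.png',cv2.imread('pics/w7.png'))
E
```

```text
[ 0.87329642 -3.45725987  6.45059844] [0.14792809 0.14735996 0.12203575] [ 0.64100604 -0.13155059  0.06161348]
```

>>> arm_command(targets=[0, 0, 0.001, 0, 0, 0, 0.0, 0, 0, 0.001, 0, 0, 0, 0.03, 0, 0, 0.001, 0, 0, 0, 0.04, 0, 0, 0.001, 0, 0, 0, 0.06, 0, 0, 0.001, 0, 0, 0, 0.08, 0, 0, 0.001, 0, 0, 0, 0.08, 0, 0, 0.001, 0, 0, 0, 0.08, 0, 0, 0.001, 0, 0, 0, 0.08])

```text
time_s: 16.15
tool_pos: [0.6407, -0.1314, 0.0615]
orientation: [[-0.153, 0.941, -0.301], [0.443, 0.337, 0.831], [0.883, -0.006, -0.469]]
contact_force: [-0.8, -0.0, -0.4]
grip_width: 0.0796
grip_force: 0.0
```

```bash
python3 tgt.py; python3 - <<'E'
from h import *
snap('wrist','w8')
E
```

```text
[ 0.6407 -0.1314  0.0615] [ 18.5  62.4  13.9  69.3 -47.4 105.   62.8] az 109.9 pit 27.9 w 0.0796
```

View pics/w8.png

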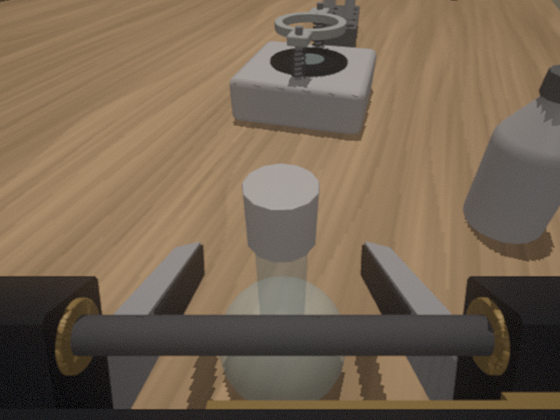

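The flask stands upright on its foot between the open fingers; cap top centre at (281,190), the ring ellipse behind at (311,25).

```bash
python3 - <<'E'
from h import *
print('cap',at('wrist','w8',(281,190),.125),'ring',at('wrist','w8',(311,25),.095))
E
python3 tgt.py .668,-.208,.105,110,28 .67,-.22,.2,110,35 .65,-.12,.25,110,65 .6,.0,.3,110,89.9 .56,.12,.3,90,89.9
```

```text
cap [ 0.649  -0.1545  0.125 ] ring [0.5669 0.1659 0.095 ]
[ 0.6407 -0.1314  0.0615] [ 18.5  62.4  13.9  69.3 -47.4 105.   62.8] az 109.9 pit 27.9 w 0.0801
.668,-.208,.105,110,28 shift [ 0.027 -0.077  0.043] rot [ 0.1 -0.3  0.3] q [ 23.  65.  15.  56. -47. 114.  59.] 3.2 0.0
.67,-.22,.2,110,35 shift [ 0.029 -0.089  0.138] rot [-6.5 -2.7  0.3] q [ 21.  57.  17.  57. -45. 115.  56.] 2.3 0.0
.65,-.12,.25,110,65 shift [0.009 0.011 0.188] rot [-34.7 -12.9   0.4] q [ -0.  33.  25.  81. -31.  88.  50.] 27.4 0.0
.6,.0,.3,110,89.9 shift [-0.041  0.131  0.238] rot [-58.2 -21.3   0.4] q [-29.  14.  28.  96.  -7.  71.  21.] 42.6 0.0
.56,.12,.3,90,89.9 shift [-0.081  0.251  0.238] rot [-61.3 -11.  -17.6] q [-41.  11.  26. 100.  -5.  70. -13.] 39.4 0.0
```

>>> arm_command(targets=[0.007, -0.02, 0.011, 0, 0, 0, 0.08, 0.014, -0.04, 0.022, 0, 0, 0, 0.08, 0.021, -0.06, 0.033, 0, 0, 0, 0.08, 0.028, -0.08, 0.045, 0, 0, 0, 0.08, 0.028, -0.085, 0.09, -4, -1.5, 0, 0.08, 0.025, -0.08, 0.14, -12, -4.4, 0, 0.08, 0.02, -0.06, 0.19, -20, -7.4, 0, 0.08, 0.01, -0.02, 0.22, -28, -10.3, 0, 0.08, 0, 0.03, 0.238, -37, -13.5, 0, 0.08, -0.02, 0.08, 0.238, -46, -16.9, 0, 0.08, -0.041, 0.131, 0.238, -54, -19.8, 0, 0.08, -0.041, 0.131, 0.238, -58.2, -21.3, 0.4, 0.08])

```text
time_s: 17.7
tool_pos: [0.5989, 0.0031, 0.3004]
orientation: [[-0.346, 0.938, 0.003], [0.938, 0.346, -0.0], [-0.001, 0.003, -1.0]]
contact_force: [0.0, -0.3, -0.1]
grip_width: 0.0801
grip_force: 0.0
```

```bash
python3 tgt.py .575,.1,.3,110,89.9  .575,.1,.3,105,89.9
```

```text
[0.5989 0.0031 0.3004] [-27.9  13.8  26.3  96.7  -6.4  70.9  20. ] az -0.3 pit 89.8 w 0.0801
.575,.1,.3,110,89.9 shift [-0.024  0.097 -0.   ] rot [ 0.1  0.2 -0.2] q [-36.  12.  23.  98.  -5.  71.   9.] 40.5 0.0
.575,.1,.3,105,89.9 shift [-0.024  0.097 -0.   ] rot [ 0.1  0.2 -5.2] q [-36.  12.  24.  98.  -5.  71.   4.] 40.5 0.0
```

>>> arm_command(targets=[-0.012, 0.05, 0, 0, 0, 0, 0.08, -0.024, 0.1, 0, 0, 0, 0, 0.08, -0.024, 0.115, 0, 0, 0, 0, 0.08, -0.024, 0.115, 0, 0, 0, 0, 0.08, -0.024, 0.115, 0, 0, 0, 0, 0.08])

```text
time_s: 18.32
tool_pos: [0.5761, 0.1127, 0.2996]
orientation: [[-0.339, 0.941, -0.001], [0.941, 0.339, 0.001], [0.001, -0.0, -1.0]]
contact_force: [0.9, -0.6, -0.3]
grip_width: 0.0795
grip_force: 0.0
```

```bash
python3 - <<'E'
from h import *
d=snap('wrist','w9');s=readout.read_state();print(s['tool_pos'],s['qd'].max())
i=cv2.imread('pics/w9.png')[:300]; cv2.imwrite('pics/w9c.png',cv2.resize(i,(784,420)))
E
```

```text
[0.57610673 0.1126783  0.29957587] 0.10099598973051716
```

View pics/w9c.png

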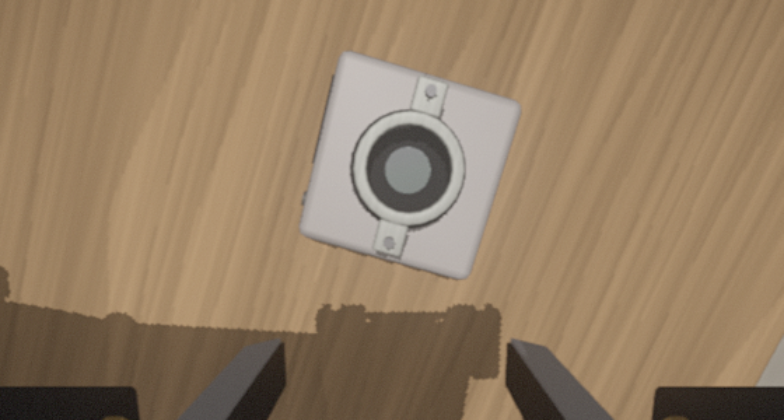

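Ring seen from above: outer rim centre (408.5,168) in the 1.4x crop, pins at (431,91) and (389,243), whose midpoint (410,167) agrees. No views left, so the rest goes by numbers.

```bash
python3 - <<'E'
from h import *
print('ring',at('wrist','w9',(409/1.4,168/1.4),.095),'pins',at('wrist','w9',(431/1.4,91/1.4),.102),at('wrist','w9',(389/1.4,243/1.4),.102))
print('outer',at('wrist','w9',(352/1.4,168/1.4),.095),at('wrist','w9',(465/1.4,168/1.4),.095))
E
python3 tgt.py .649,-.1545,.3,0,89.99
```

```text
ring [0.5609 0.1845 0.095 ] pins [0.5573 0.2371 0.102 ] [0.5654 0.1298 0.102 ]
outer [0.5225 0.1706 0.095 ] [0.5987 0.1981 0.095 ]
[0.5761 0.1127 0.2996] [-36.4  12.4  22.9  98.   -5.2  70.7   7.5] az 122.1 pit 89.9 w 0.0799
.649,-.1545,.3,0,89.99 shift [ 0.073 -0.267  0.   ] rot [-1.000e-01  0.000e+00 -1.098e+02] q [-28.  27.  52.  88. -21.  75. -63.] 27.1 0.0
```

>>> arm_command(targets=[0.012, -0.04, 0, 0, 0, 0, 0.08, 0.025, -0.085, 0, 0, 0, 0, 0.08, 0.038, -0.13, 0, 0, 0, 0, 0.08, 0.05, -0.175, 0, 0, 0, 0, 0.08, 0.064, -0.22, 0, 0, 0, 0, 0.08, 0.077, -0.265, 0, 0, 0, 0, 0.08, 0.09, -0.31, 0, 0, 0, 0, 0.08, 0.09, -0.31, 0, 0, 0, 0, 0.08, 0.09, -0.31, 0, 0, 0, 0, 0.08, 0.09, -0.31, 0, 0, 0, 0, 0.08])

```text
time_s: 19.62
tool_pos: [0.6657, -0.1946, 0.2996]
orientation: [[-0.342, 0.94, -0.001], [0.94, 0.342, 0.002], [0.002, -0.0, -1.0]]
contact_force: [0.9, 1.2, -0.6]
grip_width: 0.0801
grip_force: 0.0
```

```bash
python3 - <<'E'
from h import *
d=snap('wrist','w10');s=readout.read_state();print(s['tool_pos'])
u,v=proj('wrist','w10',np.array([.649,-.1545,.125]));print('pred',u,v)
h=cv2.cvtColor(cv2.imread('pics/w10.png'),cv2.COLOR_BGR2HSV)
m=((h[...,1]<40)&(h[...,2]>120)).astype(np.uint8);m[270:]=0
m=cv2.morphologyEx(m,cv2.MORPH_OPEN,np.ones((5,5)))
n,l,st,c=cv2.connectedComponentsWithStats(m)
for k in range(1,n):
    if st[k,4]>100:print(st[k],c[k].round(1),at('wrist','w10',c[k],.125))
g=h[...,2]; 
E
```

```text
[ 0.6657333  -0.19445766  0.29965395]
pred 279.9 151.6
[ 429    0   55   55 1631] [449.   28.6] [ 0.7519 -0.0034  0.125 ]
[ 476  106   84  164 7260] [530.8 213.2] [ 0.8999 -0.1263  0.125 ]
[ 255  121   52   49 2011] [280.8 144.9] [ 0.6476 -0.1484  0.125 ]
[ 295  178   78   48 2393] [331.9 203.7] [ 0.7136 -0.1842  0.125 ]
```

```bash
python3 - <<'E'
from h import *
im=cv2.imread('pics/w10.png');g=cv2.cvtColor(im,cv2.COLOR_BGR2GRAY)
print('body',at('wrist','w10',(280.8,145),.025))
print(g[145,245:318:3],g[112:180:3,281])
c=cv2.HoughCircles(cv2.resize(g[100:200,230:330],(400,400)),cv2.HOUGH_GRADIENT,1,20,param1=60,param2=20,minRadius=45,maxRadius=120)
for a in c[0][:5]: p=(230+a[0]/4,100+a[1]/4); print(p,a[2]/4,at('wrist','w10',p,.125),at('wrist','w10',p,.022))
E
```

```text
body [ 0.6488 -0.1527  0.025 ]
[156 152 150 135 141 146 147 167 197 198 196 197 198 198 197 197 185 145
 143 135 131 134 142 147 147] [159 155 159 140 146 149 151 153 202 200 199 198 197 196 195 193 192 185
 136 128 114 140 156]
(np.float32(280.375), np.float32(149.125)) 14.6 [ 0.6486 -0.1522  0.125 ] [ 0.65   -0.1576  0.022 ]
```

>>> arm_command(grip_force=40, targets=[-0.017, 0.042, -0.03, 0, 0, 0, 0.07, -0.017, 0.042, -0.08, 0, 0, 0, 0.07, -0.017, 0.042, -0.13, 0, 0, 0, 0.07, -0.017, 0.042, -0.17, 0, 0, 0, 0.07, -0.017, 0.042, -0.195, 0, 0, 0, 0.07, -0.017, 0.042, -0.206, 0, 0, 0, 0.07, -0.017, 0.042, -0.206, 0, 0, 0, 0.07, -0.017, 0.042, -0.206, 0, 0, 0, 0.03, -0.017, 0.042, -0.206, 0, 0, 0, 0.02, -0.017, 0.042, -0.206, 0, 0, 0, 0.01, -0.017, 0.042, -0.206, 0, 0, 0, 0.01, -0.017, 0.042, -0.206, 0, 0, 0, 0.01])

```text
time_s: 21.18
tool_pos: [0.6487, -0.1534, 0.0936]
orientation: [[-0.341, 0.94, -0.001], [0.94, 0.341, 0.001], [0.001, -0.0, -1.0]]
contact_force: [-0.5, -0.3, 0.5]
grip_width: 0.0275
grip_force: 40.0
```

>>> arm_command(targets=[0, 0, 0, 0, 0, 0, 0.01, 0, 0, 0, 0, 0, 0, 0.01, 0, 0, 0.03, 0, 0, 0, 0.01, 0, 0, 0.06, 0, 0, 0, 0.01, 0, 0, 0.1, 0, 0, 0, 0.01, 0, 0, 0.14, 0, 0, 0, 0.01, 0, 0, 0.14, 0, 0, 0, 0.01])

```text
time_s: 22.05
tool_pos: [0.65, -0.1538, 0.2364]
orientation: [[-0.341, 0.94, 0.004], [0.94, 0.341, 0.001], [-0.0, 0.004, -1.0]]
contact_force: [0.7, -0.3, -3.1]
grip_width: 0.0275
grip_force: 40.0
```

>>> arm_command(targets=[-0.011, 0.042, 0, 0, 0, 0, 0.01, -0.022, 0.084, 0, 0, 0, 0, 0.01, -0.033, 0.126, 0, 0, 0, 0, 0.01, -0.044, 0.168, 0, 0, 0, 0, 0.01, -0.055, 0.21, 0, 0, 0, 0, 0.01, -0.066, 0.252, 0, 0, 0, 0, 0.01, -0.077, 0.295, 0, 0, 0, 0, 0.01, -0.087, 0.336, 0, 0, 0, 0, 0.01, -0.087, 0.336, 0, 0, 0, 0, 0.01, -0.087, 0.336, 0, 0, 0, 0, 0.01, -0.087, 0.336, 0, 0, 0, 0, 0.01])

```text
time_s: 23.42
tool_pos: [0.5618, 0.1814, 0.2331]
orientation: [[-0.34, 0.94, -0.001], [0.94, 0.34, 0.001], [0.001, -0.001, -1.0]]
contact_force: [-0.2, -0.0, -2.4]
grip_width: 0.0272
grip_force: 40.0
```

```bash
python3 - <<'E'
from h import *
s=readout.read_state();print(s['tool_pos'],s['contact_force'],s['moment'])
snap('wrist','w11');snap('top','t11')
for P in ([.5611,.184,.095],[.5573,.2371,.102],[.5654,.1298,.102]):print(proj('wrist','w11',np.array(P)))
E
```

```text
[0.56184034 0.18137807 0.2330839 ] [-0.20211216 -0.02207661 -2.43575252] [-0.12689119 -0.00708215 -0.02780365]
(np.float64(282.3), np.float64(201.2))
(np.float64(300.0), np.float64(141.6))
(np.float64(266.0), np.float64(260.9))
```

>>> arm_command(grip_force=50, targets=[-0.001, 0.0015, -0.015, 0, 0, 0, 0.01, -0.001, 0.0015, -0.03, 0, 0, 0, 0.01, -0.001, 0.0015, -0.04, 0, 0, 0, 0.01, -0.001, 0.0015, -0.048, 0, 0, 0, 0.01, -0.001, 0.0015, -0.048, 0, 0, 0, 0.01, -0.001, 0.0015, -0.048, 0, 0, 0, 0.01])

```text
time_s: 24.28
tool_pos: [0.561, 0.1842, 0.1858]
orientation: [[-0.341, 0.94, -0.0], [0.94, 0.341, 0.001], [0.002, 0.0, -1.0]]
contact_force: [-0.5, -0.7, -2.5]
grip_width: 0.0272
grip_force: 50.0
```

>>> arm_command(targets=[0, 0, -0.002, 0, 0, 0, 0.01, 0, 0, -0.004, 0, 0, 0, 0.01, 0, 0, -0.006, 0, 0, 0, 0.01, 0, 0, -0.008, 0, 0, 0, 0.01, 0, 0, -0.008, 0, 0, 0, 0.01])

```text
time_s: 24.9
tool_pos: [0.561, 0.1839, 0.1777]
orientation: [[-0.341, 0.94, -0.0], [0.94, 0.341, 0.001], [0.001, 0.0, -1.0]]
contact_force: [0.4, -2.9, 3.2]
grip_width: 0.0272
grip_force: 50.0
```

>>> arm_command(targets=[0, -0.0015, 0, 0, 0, 0, 0.01, 0, -0.0015, -0.002, 0, 0, 0, 0.01, 0, -0.0015, -0.004, 0, 0, 0, 0.01, 0, -0.0015, -0.004, 0, 0, 0, 0.01])

```text
time_s: 25.4
tool_pos: [0.561, 0.183, 0.1736]
orientation: [[-0.341, 0.94, -0.0], [0.94, 0.341, 0.002], [0.002, 0.0, -1.0]]
contact_force: [1.7, -0.6, 6.0]
grip_width: 0.0269
grip_force: 50.0
```

>>> arm_command(targets=[0, 0, -0.002, 0, 0, 0, 0.01, 0, 0, -0.004, 0, 0, 0, 0.01, 0, 0, -0.006, 0, 0, 0, 0.01, 0, 0, -0.006, 0, 0, 0, 0.01])

```text
time_s: 25.9
tool_pos: [0.5611, 0.183, 0.1678]
orientation: [[-0.341, 0.94, 0.0], [0.94, 0.341, 0.002], [0.002, 0.001, -1.0]]
contact_force: [-0.0, -0.2, 9.4]
grip_width: 0.027
grip_force: 50.0
```

>>> arm_command(targets=[0, 0, -0.002, 0, 0, 0, 0.01, 0, 0, -0.003, 0, 0, 0, 0.01, 0, 0, -0.003, 0, 0, 0, 0.01])

```text
time_s: 26.28
tool_pos: [0.5611, 0.183, 0.1649]
orientation: [[-0.341, 0.94, 0.0], [0.94, 0.341, 0.002], [0.002, 0.001, -1.0]]
contact_force: [0.1, -1.0, 9.1]
grip_width: 0.0271
grip_force: 50.0
```

>>> arm_command(targets=[0, 0, -0.001, 0, 0, 0, 0.01, 0, 0, -0.002, 0, 0, 0, 0.01, 0, 0, -0.002, 0, 0, 0, 0.01])

```text
time_s: 26.65
tool_pos: [0.5613, 0.1831, 0.1634]
orientation: [[-0.341, 0.94, 0.001], [0.94, 0.341, 0.002], [0.002, 0.001, -1.0]]
contact_force: [-1.7, -1.2, 16.0]
grip_width: 0.0272
grip_force: 50.0
```

>>> arm_command(targets=[0, 0, -0.0007, 0, 0, 0, 0.01, 0, 0, -0.0007, 0, 0, 0, 0.01, 0, 0, -0.0007, 0, 0, 0, 0.01, 0, 0, -0.0007, 0, 0, 0, 0.01])

```text
time_s: 27.15
tool_pos: [0.5615, 0.1831, 0.1633]
orientation: [[-0.341, 0.94, 0.001], [0.94, 0.341, 0.003], [0.002, 0.002, -1.0]]
contact_force: [-3.5, -2.2, 23.9]
grip_width: 0.0268
grip_force: 50.0
```

```bash
python3 - <<'E'
from h import *
for k in range(3):
    snap('side','s20');s=readout.read_state();print(s['tool_pos'].round(4),s['contact_force'].round(1),s['moment'].round(2),s['grip_force'])
# tilt check: cap vs expected ring pixels in side view
im=cv2.imread('pics/s20.png');print(proj('side','s20',np.array([.561,.184,.08])))
E
```

```text
[0.5615 0.1831 0.1633] [-3.4 -0.6 24.3] [-0.39  1.11 -0.  ] 50.00810444355011
[0.5615 0.1831 0.1633] [-2.7 -1.6 23.9] [-0.47  1.06 -0.  ] 50.00810086727142
[0.5615 0.1831 0.1633] [-2.9 -1.  23.5] [-0.47  1.05 -0.01] 50.00811696052551
(np.float64(247.8), np.float64(181.4))
```

```bash
python3 -c "
from workcell import ticket
print(ticket.finish_job())"
```

```text
the job is handed in; nothing more can be done
None
```

The flask was stood on the bench, then set in the ring, and the job was handed in while it was still gripped and pressed down with about 24 N. The force readings put the ring at its stop after about 15 mm of travel, but I had no picture views left to check this by eye.

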